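# Load the label roll and hold up the small container for labelling

## Robot

A 6-joint arm with a two-finger parallel gripper is mounted at the origin on the work surface. World frame = base frame: x ahead of the robot, y to its left, z up, the work surface at z = 0. Lengths are in m, angles in rad, forces in N, time in s.
With the tool pointing down it reaches from about 0.275 to 0.75 m from the base axis. Payload 10.2 kg.
Tool frame: the origin (TCP) lies at the very end of the fingers, on their centre line; the grasp point (between the pads) lies 19 mm behind it (bot.pinch_z is the distance from the TCP to the grasp point, in m); z points along the fingers, y is the direction in which the jaws open and shut (so a half turn about z gives the same grasp; the last joint's range is limited). The gripper opens to 85 mm and grips with 20 to 120 N. Pads are 22 mm wide; open, the fingers measure 114 mm over their backs; the gripper's body (76 mm by 85 mm) begins 54 mm behind the grasp point. The pads swing forward as they close: fully open they stand 13 mm farther back than shut.
Start: joints at [-1.413, 0.313, 1.498, -0, 1.331, -0.223], TCP at [0.195, -0.487, 0.196] pointing down, gripper open.
Joint ranges: [-2.94, 2.94], [-0.97, 2.17], [0.19, 2.56], [-1.23, 4.37], [0.02, 3.11], [-2.88, 2.88]. Speed limits (rad/s): [2.39, 2.39, 3.01, 3.14, 3.14, 3.14].

## Interface

Orientations are given as a unit quaternion [w, x, y, z].
In Python, from rig import bot, command_gripper, inverse_kinematics, vision, models, monitor gives the robot as it stands. Calls block until the motion is done:
- bot.move_to(position, orientation): joint-space move of the TCP to a pose.
- bot.line_to(position, rot=None, speed=0.15, max_force=None): straight line of the TCP; rot=None keeps the orientation; speed is the mean speed in m/s. With max_force (N) it stops when the force on the tool has changed by that much, and returns True; else False.
- bot.set_joints(angles): joint-space move.
- command_gripper(opening, force=None): finger opening in m; force is the grip in N (None keeps the last); returns when the fingers have stopped.
- bot.sleep(seconds).
- inverse_kinematics(position, orientation): joint angles nearest the present ones, or None.
- vision.capture(name): name is "side" or "top" or "wrist"; returns the picture (480x640x3 uint8, red, green, blue); there is no depth.
- vision.calibration(name): a dict with "camera_matrix" (3x3 intrinsics, pixels), "R" (3x3) and "t" (3): a world point X has camera coordinates R X + t. Camera axes: x right, y down, z forward; pixel columns grow to the right and rows downward; lengths in m; the calibration is good to about 2 mm. A picture is of the moment at which its call begins: read the wrist's pose just before it. calibration takes no time and is no camera call; for the wrist camera it gives the pose at the moment of the call.
A pose or a line that the arm cannot do raises bot.PlanningError and nothing moves.
- bot.job_done(): hands the job in, once; it reports no verdict.
Trained networks look in the newest picture that a camera, given by its name, has taken for a name from the list of things; names that differ only in an ending like _2 or _b are one class to them, and where a whole thing is asked for, a point or a joint stands for the part that bears it (a point fixed in the world has none). Each returns a list of dicts, best first, with "p" (0 to 1); they miss things now and then, are a little off and sometimes report something else, mostly with a low value. They report only what shows in the picture. A call takes as long as a camera call.
- models.search_frame(name, camera): "extent" ([left, top, right, bottom] in pixels, round what is visible of it).
- models.mark_of(name, camera): "pixel" ([column, row] in pixels: a listed point, or the origin of a listed thing).
Readings, each from a call of its own:
- monitor.get_time_s(): time.
- monitor.get_joints(): joint angles.
- monitor.get_joint_velocities(): joint speeds.
- monitor.get_joint_efforts(): joint torques, N m.
- monitor.get_tcp_pos(): TCP position.
- monitor.get_tool_rot(): TCP orientation.
- monitor.get_ft_force(): force on the tool from outside, world axes, zero at the start.
- monitor.get_moment(): the same for the moment, N m.
- monitor.get_grip_width(): finger opening in m.
Only numpy, scipy, OpenCV 4.12 (cv2) and the standard library are available. Lean on these libraries where they do the work, as an engineer would, in place of code of your own. Each camera call takes 0.05 s, during which the arm holds its last target.

## Task

First put the fresh label roll over the upright spindle of the dispenser, fully down on its base, and let go of it. Then lift the smallest, lidded container out of the nest and finish holding it still in the air: its middle above the middle of the blue plate and about 20 cm above the counter, tipped about 30 degrees so that its tab side faces squarely away from the robot and slants upwards, ready for a colleague across the counter to stick the label on. Do not put it down or let go of it at the end, and leave everything else where it stands.

Things in the scene. Friction and masses are not known exactly. Their poses are not given: they have to be found in the camera images.
- roll: Fresh roll of paper labels, a white upright tube 54 mm in outer diameter, 45 mm high, with a 28 mm hole right through; stands on its end on the counter. Origin: centre of the underside, z up along the hole.
- dispenser: Label dispenser, fixed: grey base plate 130 x 100 mm, 14 mm thick, a steel spindle 21 mm in diameter upright in its middle, tapered tip 67 mm above the counter; a low steel tear bar, top 22 mm above the counter, along the edge at x = -61 mm. Origin: on the spindle axis at counter level, z up. A seated roll has its underside on the plate, 14 mm above the counter.
- small: Smallest of three orange nesting containers, the only one with a (white) lid: 70 x 70 mm, lid 76 x 76 mm with its top 66 mm above the underside; a square grip block 26 x 26 mm in mid-lid rises from 66 to 94 mm. 0.1 to 0.25 kg. Stands loosely in the medium one. Origin: centre of the underside, z up. Its +x side is the tab side: a tab 30 mm wide sticks out 14 mm from the lid over a raised label frame.
- small_middle (a point): Middle of the smallest container, on its axis 35 mm above its underside; axes as small.
- medium: Medium orange container, open square box 98 x 98 mm, 46 mm high, walls and floor 4 mm, standing in the large one. Origin: centre of the underside.
- large: Large orange container, open square box 124 x 124 mm, 54 mm high, walls and floor 4 mm, standing on the counter. Origin: centre of the underside.
- plate: Blue melamine plate, 200 mm in diameter, 18 mm high, lying on the counter. Origin: centre of the underside.
- robot_side (a point): Imaginary fixed point straight in front of the robot, 430 mm from its base and 200 mm above the counter; always on the robot's side of the place where the container is held up. Its x axis points straight away from the robot (world +x), y to the robot's left, z up.
- pot: Bystander: steel sauce pot with clip-on lid, 166 mm in diameter, 128 mm high with the knob, a long handle towards its +y. Origin: centre of the underside.
- toothpicks: Bystander: bamboo toothpick holder, 46 mm in diameter, 68 mm high with the picks. Origin: centre of the underside.
- core: Bystander: empty cardboard core of the old roll, 34 mm outer diameter, 45 mm high. Origin: centre of the underside.
- mug: Bystander: white mug, 80 mm in diameter, 90 mm high. Origin: centre of the underside.
- mill: Bystander: dark wooden pepper mill, 56 mm in diameter, 150 mm high. Origin: centre of the underside.
- jar: Bystander: glass jar with a steel cap, 70 mm in diameter, 100 mm high. Origin: centre of the underside.

How it is judged:
On the way, in this order (a step that is already met when the one before it is completed fails the run):
1. the label roll sits fully down on the dispenser's spindle, let go (horizontal distance between roll and dispenser below 0.006 m and z of roll in the frame of dispenser below 0.018 m and angle between roll's own z axis and vertical below 0.1 rad and contact force between roll and the fingers below 0.05 N), for 0.3 s.
2. the smallest container is lifted clear of the nest by the gripper, the roll still on its spindle (all of step 1 and height (world z) of small above 0.08 m and contact force between small and the fingers above 1 N), for 0.2 s.
At the end, for the whole second after the job is handed in: Roll let go, seated (6 mm off axis, 4 mm high at most). Small container held still, free of plate and nest: middle within 40 mm of the plate's centre, 170-230 mm up, tipped 20-40 deg, tab side up and away within 17 deg. Larger containers moved under 40 mm, plate and bystanders 30 mm, upright (all of step 1 and horizontal distance between small_middle and plate below 0.04 m and height (world z) of small_middle between 0.17 and 0.23 m and angle between small_middle's own z axis and vertical between 0.35 and 0.7 rad and angle between small_middle's own x axis and vertical below 1.25 rad and angle between the y axis of small_middle and the y axis of robot_side, either way round below 0.3 rad and x of robot_side in the frame of small_middle below 0 m and contact force between small and the fingers above 1 N and linear speed of small below 0.03 m/s and angular speed of small below 0.2 rad/s and contact force between small and plate below 0.05 N and contact force between small and medium below 0.05 N and contact force between small and large below 0.05 N and distance of each of plate, pot, toothpicks, core, mug, mill, jar from where it was at the start of the episode below 0.03 m and distance of each of large, medium from where it was at the start of the episode below 0.04 m and angle between each of plate, large, medium, pot, toothpicks, core, mug, mill, jar's own z axis and vertical below 0.2 rad); the arm keeps its last pose, push and grip.
It fails at once if a bystander, the plate or a larger container is shoved about or tipped over (distance of any of plate, pot, toothpicks, core, mug, mill, jar from where it was at the start of the episode above 0.04 m or distance of any of large, medium from where it was at the start of the episode above 0.05 m or angle between any of plate, large, medium, pot, toothpicks, core, mug, mill, jar's own z axis and vertical above 0.5 rad).
It also fails if it takes over 54 s, if anything falls off the work surface, if the arm or the gripper's body presses on something with over 40 N, if the wrist force passes 120 N, or if a joint passes its speed limit or range.

## Working session

There is one attempt and no reset: what is moved stays moved. The work goes in short steps, each a Python script; the robot and the scene stay as the last script left them, time stands still between calls to the robot, and variables do not carry over. Pictures are saved under pics/ and viewed, and the job is handed in when it is done.

```bash
ls; mkdir -p pics; cat > h.py <<'E'
import numpy as np, cv2
from rig import bot, command_gripper, inverse_kinematics, vision, models, monitor
def snap(n,f):
    im=vision.capture(n); cv2.imwrite('pics/'+f,im[:,:,::-1]); return im
def ray(n,px,z,cal=None):
    c=cal or vision.calibration(n); K,R,t=map(np.array,(c["camera_matrix"],c["R"],c["t"]))
    d=R.T@np.linalg.inv(K)@np.array([px[0],px[1],1.]); o=-R.T@t
    return o+d*(z-o[2])/d[2]
def proj(n,X,cal=None):
    c=cal or vision.calibration(n); K,R,t=map(np.array,(c["camera_matrix"],c["R"],c["t"]))
    p=K@(R@np.array(X)+t); return p[:2]/p[2]
E
python3 - <<'E'
from h import *
for n in("top","side"):
    snap(n,n+'0.png')
    c=vision.calibration(n); print(n,-np.array(c["R"]).T@np.array(c["t"]))
    for o in "roll dispenser small medium large plate core".split():
        r=models.mark_of(o,n)[:2]; 
        print(o,[(round(q['p'],2),np.round(q['pixel'],1),np.round(ray(n,q['pixel'],0)[:2],3)) for q in r])
print(monitor.get_time_s(), monitor.get_tool_rot())
E
```

```text
pics
top [ 0.47639641 -0.00491926  1.349767  ]
roll [(0.72, array([332.8, 285.7]), array([ 0.471, -0.017]))]
dispenser [(0.59, array([210.3, 274.1]), array([0.503, 0.284]))]
small [(0.91, array([460.7, 256.6]), array([ 0.537, -0.33 ]))]
medium [(0.89, array([455.7, 258.1]), array([ 0.533, -0.318]))]
large [(0.74, array([260.7, 165.3]), array([0.772, 0.159]))]
plate [(0.89, array([324.3, 225.4]), array([0.619, 0.002]))]
core [(0.61, array([261. , 164.5]), array([0.774, 0.158])), (0.47, array([376.7, 322.1]), array([ 0.381, -0.122]))]
side [0.12741785 0.8559002  0.74410194]
roll [(0.64, array([387.1, 308.2]), array([ 0.466, -0.021]))]
dispenser [(0.81, array([291.7, 403.9]), array([0.5  , 0.285])), (0.71, array([208.8, 309.6]), array([0.772, 0.16 ]))]
small [(0.92, array([411.4, 226.8]), array([ 0.545, -0.343]))]
medium [(0.59, array([411.5, 231. ]), array([ 0.537, -0.324])), (0.17, array([288.5, 405.9]), array([0.503, 0.292]))]
large [(0.85, array([411.7, 233.2]), array([ 0.533, -0.315]))]
plate [(0.76, array([313.6, 291.4]), array([0.622, 0.005]))]
core [(0.71, array([440.5, 295. ]), array([ 0.388, -0.115]))]
0.8 [3.71811219e-05 9.81929824e-01 1.89245395e-01 1.28781981e-05]
```

View pics/top0.png

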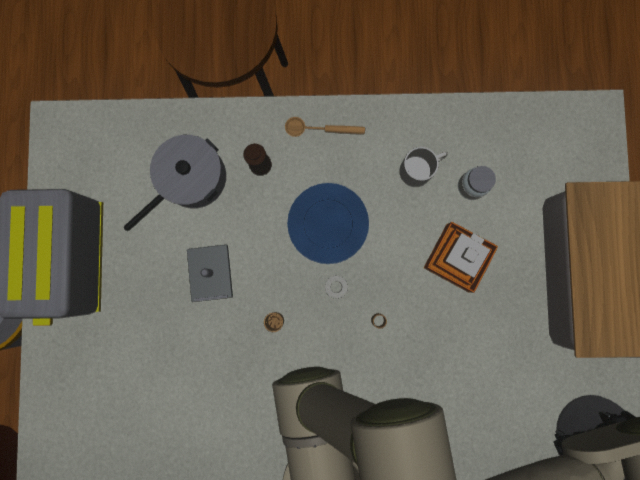

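View pics/side0.png

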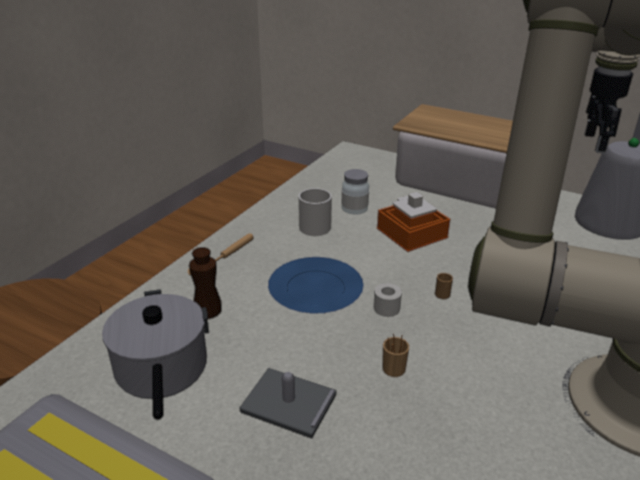

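```bash
cat >> h.py <<'E'
from scipy.spatial.transform import Rotation as Ro
def down(yaw):  # tool z down, tool y axis at angle yaw in the world
    y=np.array([np.cos(yaw),np.sin(yaw),0]); z=np.array([0,0,-1.]); x=np.cross(y,z)
    q=Ro.from_matrix(np.c_[x,y,z]).as_quat(); return np.array([q[3],*q[:3]])
E
python3 - <<'E'
from h import *
R=Ro.from_quat(np.roll(monitor.get_tool_rot(),-1)).as_matrix(); print(R.round(2))
c=vision.calibration("wrist"); print("cam rel tcp in tool", R.T@(-np.array(c["R"]).T@np.array(c["t"])-np.array(monitor.get_tcp_pos())), "optical in tool",R.T@np.array(c["R"])[2])
for d in range(-180,180,15):
    q=inverse_kinematics([0.53,-0.32,0.26],down(np.radians(d))); print(d, None if q is None else np.round(q,2)[[0,5]])
E
```

```text
[[ 0.93  0.37  0.  ]
 [ 0.37 -0.93 -0.  ]
 [ 0.    0.   -1.  ]]
cam rel tcp in tool [ 6.59633985e-02  5.40524175e-05 -1.77030033e-01] optical in tool [-2.68646909e-01  2.14805432e-04  9.63238699e-01]
-180 [-0.73  2.41]
-165 [-0.73  2.15]
-150 [-0.73  1.89]
-135 [-0.73  1.62]
-120 [-0.73  1.36]
-105 [-0.73  1.1 ]
-90 [-0.73  0.84]
-75 [-0.73  0.58]
-60 [-0.73  0.32]
-45 [-0.73  0.05]
-30 [-0.73 -0.21]
-15 [-0.73 -0.47]
0 [-0.73 -0.73]
15 [-0.73 -0.99]
30 [-0.73 -1.26]
45 [-0.73 -1.52]
60 [-0.73 -1.78]
75 [-0.73 -2.04]
90 [-0.73 -2.3 ]
105 [-0.73 -2.56]
120 [-0.73 -2.83]
135 None
150 None
165 [-0.73  2.67]
```

```bash
python3 -c "
import cv2
a=cv2.imread('pics/top0.png')[210:305,410:515];cv2.imwrite('pics/z0.png',cv2.resize(a,None,fx=6,fy=6,interpolation=2))"
```

```text
(no output)
```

View pics/z0.png

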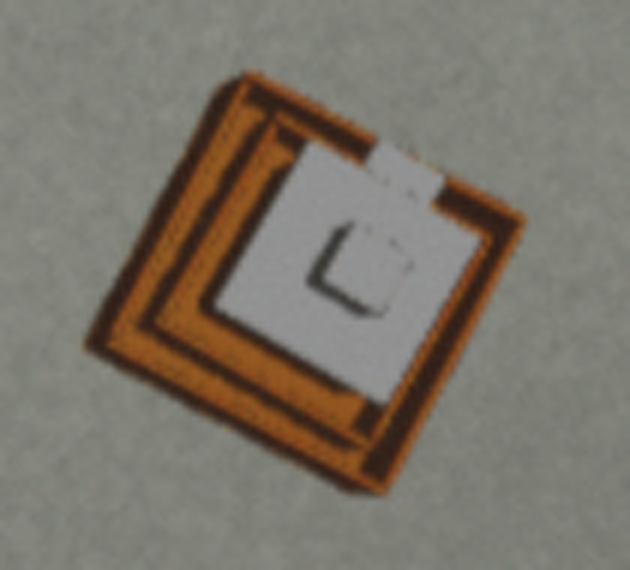

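The nest holds the lidded container with its tab at about −30° yaw (tab at top-view pixel ~(478,238)). The roll is at about (0.470, −0.018), the spindle at (0.50, 0.284) and the plate at (0.62, 0.003). Next I'll look at the roll with the wrist camera.

```bash
python3 - <<'E'
from h import *
bot.move_to([0.47,-0.02,0.24],down(np.pi/2))
print(monitor.get_time_s(),monitor.get_joints())
c=vision.calibration("wrist"); snap("wrist","w1.png")
for o in("roll","plate","core"):
    print(o,[(round(q['p'],2),np.round(q['pixel'],1),np.round(ray("wrist",q['pixel'],0,c)[:2],4)) for q in models.mark_of(o,"wrist")[:2]])
print(models.search_frame("roll","wrist")[:1])
E
```

```text
2.7667 [-2.93480940e-01  1.61091582e-01  1.57639963e+00 -1.22419064e-04
  1.40426275e+00 -1.86267012e+00]
roll [(0.7, array([317.8, 196. ]), array([ 0.468 , -0.0259]))]
plate [(0.66, array([334.2, 310.5]), array([ 0.618 , -0.0054]))]
core [(0.57, array([235.1, 122.6]), array([ 0.3848, -0.1183]))]
[{'extent': [533.5, 170.6, 629.8, 280.3], 'p': 0.52}]
```

View pics/w1.png

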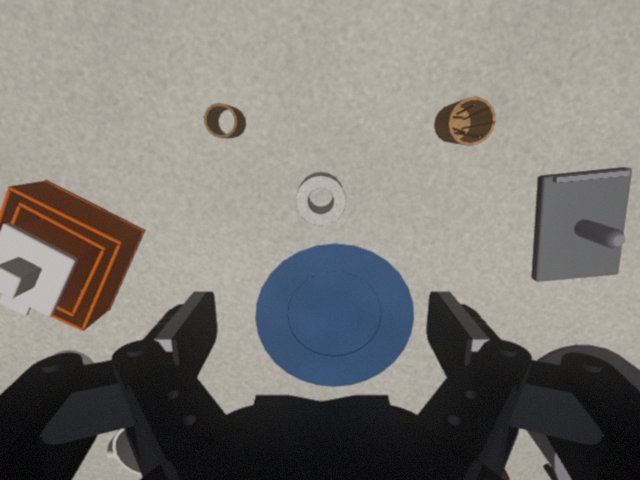

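```bash
python3 - <<'E'
from h import *
print(monitor.get_tcp_pos(), monitor.get_joints()[0], monitor.get_joint_velocities())
im=cv2.imread('pics/w1.png'); cv2.imwrite('pics/z1.png',cv2.resize(im[150:250,270:370],None,fx=6,fy=6,interpolation=2))
t=cv2.imread('pics/top0.png'); cv2.imwrite('pics/z2.png',np.hstack([cv2.resize(t[260:310,310:360],None,fx=8,fy=8,interpolation=2),cv2.resize(t[240:305,180:245],(400,400),interpolation=2)]))
E
```

```text
[ 0.47000001 -0.02034883  0.23995173] -0.2930619704544324 [ 4.38651109e-03 -1.29808534e-05 -5.54018659e-04  1.54194111e-03
  1.94849908e-04  2.30720156e-04]
```

View pics/z1.png

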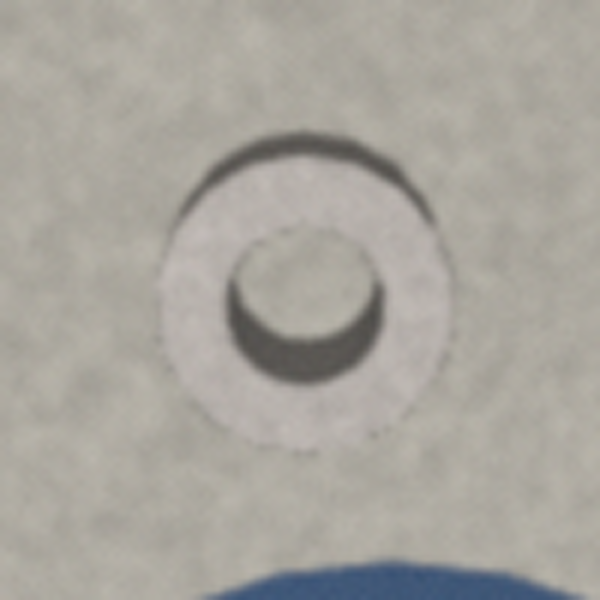

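View pics/z2.png

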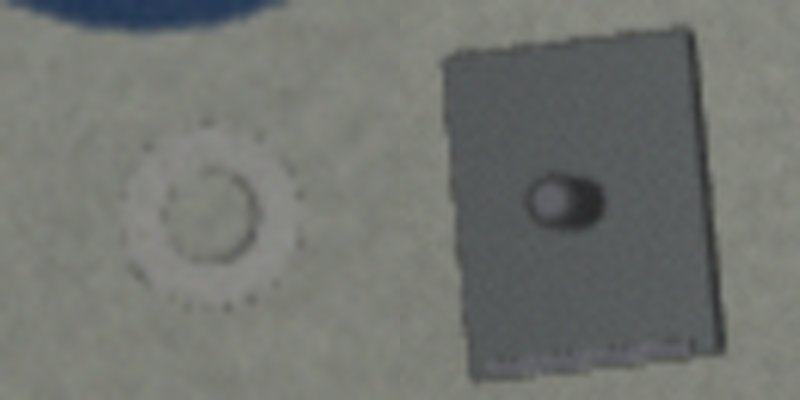

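```bash
python3 - <<'E'
from h import *
print("roll wrist",ray("wrist",(321,200.5),.045),"top",ray("top",(336.4,286.9),.045),"side mark",ray("side",(387.1,308.2),0))
print("disp top",ray("top",(209.6,273.3),.014),ray("top",(204,272.5),.064))
print("wrist tip",ray("wrist",(616,239.5),.064),"side mark",ray("side",(291.7,403.9),0), "tip side",ray("side",(288,375),.065))
c=[(540,177),(630,169),(619,274),(534,280)]
print("wrist plate",np.mean([ray("wrist",p,.014) for p in c],0))
E
```

```text
roll wrist [ 0.46547966 -0.02182785  0.045     ] top [ 0.46778664 -0.02469351  0.045     ] side mark [ 0.46633144 -0.02065813  0.        ]
disp top [0.5047339  0.28229572 0.014     ] [0.50572833 0.28470442 0.064     ]
wrist tip [0.50364158 0.2844263  0.064     ] side mark [0.50038027 0.28546287 0.        ] tip side [0.50433447 0.28771808 0.065     ]
wrist plate [0.50316186 0.28262671 0.014     ]
```

```bash
python3 - <<'E'
from h import *
bot.line_to([0.466,-0.0225,0.05],speed=0.2)
print(bot.line_to([0.466,-0.0225,0.012],speed=0.06,max_force=8))
command_gripper(0.045,30); print("w",monitor.get_grip_width())
bot.line_to([0.466,-0.0225,0.13],speed=0.15)
bot.move_to([0.48,0.20,0.13],down(np.pi/2))
print(monitor.get_time_s(),monitor.get_tcp_pos(),monitor.get_grip_width(),monitor.get_ft_force())
c=vision.calibration("wrist"); snap("wrist","w2.png"); snap("side","s2.png")
np.set_printoptions(suppress=True)
print([proj("wrist",[*monitor.get_tcp_pos()[:2],z],c) for z in (.13,)])
E
```

```text
False
w 0.04482904657524472
7.2 [0.48005473 0.19905181 0.12963639] 0.045082463166254645 [-0.47579844 -0.56317348 -0.41769151]
[array([322.45052482, 273.38397374])]
```

View pics/w2.png

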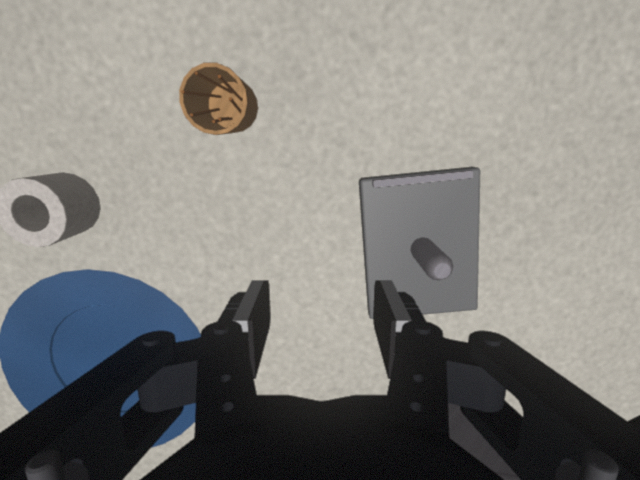

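View pics/s2.png

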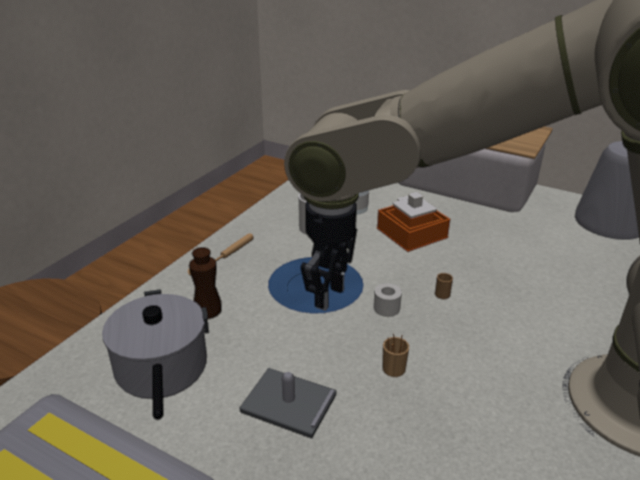

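```bash
python3 - <<'E'
from h import *
c=vision.calibration("wrist")
print(ray("wrist",(32,212),.045,c), [ (q['p'],ray("wrist",q['pixel'],0,c)) for q in models.mark_of("roll","wrist")[:2]])
print([(q['p'],ray("side",q['pixel'],0)) for q in models.mark_of("roll","side")[:2]])
print(ray("wrist",(441,268),.065,c),np.mean([ray("wrist",p,.014) for p in [(362,178),(479,168),(477,308),(370,317)]],0))
t=snap("top","t2.png"); a=cv2.imread('pics/t2.png')
cv2.imwrite('pics/z3.png',cv2.resize(a[200:340,250:400],None,fx=4,fy=4,interpolation=2))
E
```

```text
[ 0.4644321  -0.02074242  0.045     ] [(0.59, array([ 0.46654024, -0.02457843,  0.        ])), (0.5, array([0.50492091, 0.28358514, 0.        ]))]
[(0.96, array([ 0.46434642, -0.01523025,  0.        ]))]
[0.50269831 0.2845868  0.065     ] [0.50255254 0.28481004 0.014     ]
```

View pics/z3.png

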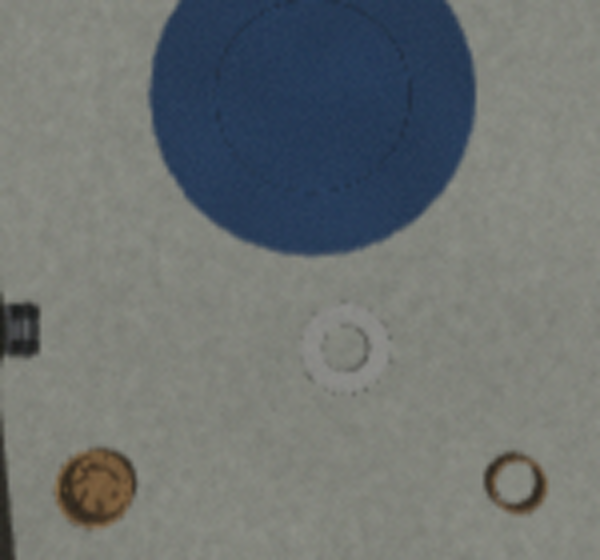

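The gripper closed to 45 mm and the roll still stands unmoved at (0.465, −0.022), so the grasp missed. I'll go back and check each step this time.

```bash
python3 - <<'E'
from h import *
command_gripper(0.085)
bot.move_to([0.466,-0.0225,0.10],down(np.pi/2))
bot.line_to([0.466,-0.0225,0.012],speed=0.1,max_force=10)
print(monitor.get_tcp_pos(),monitor.get_grip_width(),monitor.get_ft_force(),monitor.get_time_s())
snap("side","s3.png");snap("wrist","w3.png")
E
python3 -c "
import cv2
a=cv2.imread('pics/s3.png')[200:340,290:480];cv2.imwrite('pics/z4.png',cv2.resize(a,None,fx=4,fy=4,interpolation=2))"
```

```text
[ 0.46639446 -0.02251728  0.01249001] 0.08466556447495767 [-0.95746324 -0.35990046 -0.29076088] 9.8583
```

View pics/z4.png

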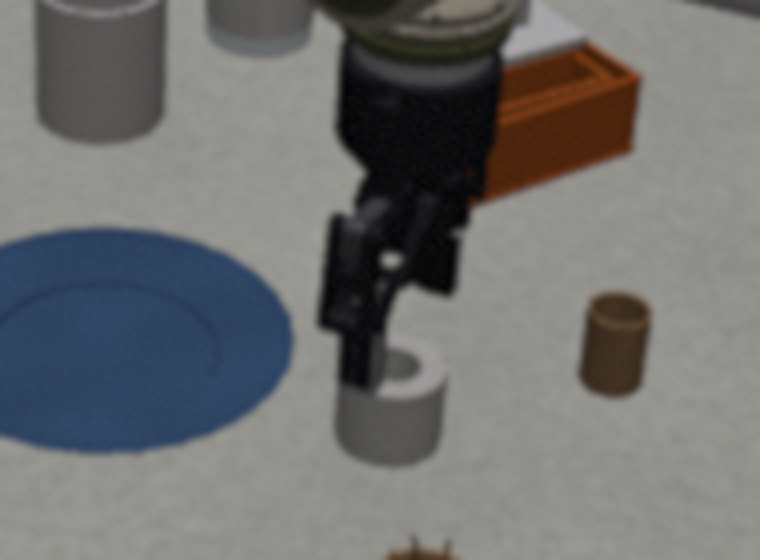

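View pics/w3.png

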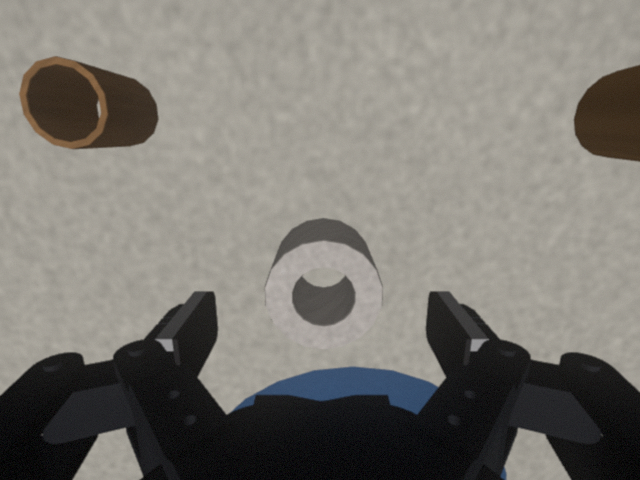

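```bash
python3 - <<'E'
from h import *
print(proj("side",[.466,.02,.025]))
bot.line_to([0.466,-0.0225,0.006],speed=0.05,max_force=10)
for w in(.058,.048):
    command_gripper(w,40); print(monitor.get_grip_width(),monitor.get_ft_force(),monitor.get_tcp_pos(),monitor.get_time_s())
snap("side","s4.png");snap("wrist","w4.png")
E
python3 -c "
import cv2,numpy as np
a=cv2.imread('pics/s4.png')[240:340,340:440];b=cv2.imread('pics/w4.png')[180:380,220:420];cv2.imwrite('pics/z5.png',np.hstack([cv2.resize(a,(400,400)),cv2.resize(b,(400,400))]))"
```

```text
[379.47674721 309.58127571]
0.05795231256483112 [-1.56211416 -1.07355286 -0.57695555] [ 0.46604221 -0.02252066  0.00605167] 10.6167
0.04824468480505179 [-4.98284607 -1.94683699 15.30259069] [ 0.46662291 -0.0228803   0.00727833] 10.8833
```

View pics/z5.png

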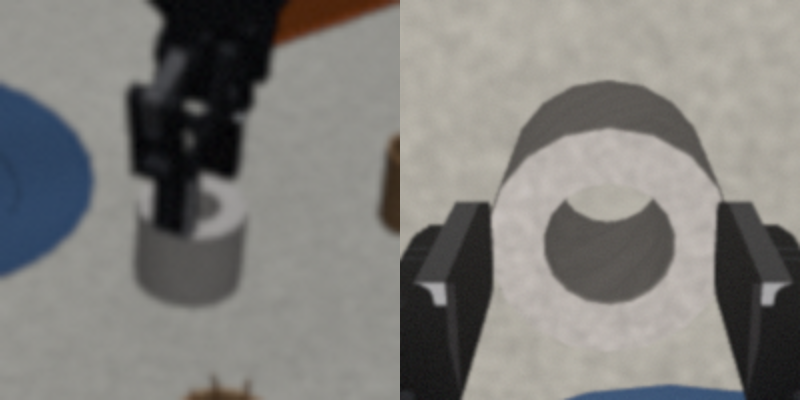

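```bash
python3 - <<'E'
from h import *
command_gripper(0.02,45); print(monitor.get_grip_width(),monitor.get_ft_force(),monitor.get_tcp_pos())
snap("wrist","w5.png")
bot.line_to([0.466,-0.0225,0.035],speed=0.1)
print(monitor.get_grip_width(),monitor.get_ft_force(),monitor.get_time_s())
snap("side","s6.png");snap("wrist","w6.png")
E
python3 -c "
import cv2,numpy as np
a=cv2.imread('pics/s6.png')[240:340,340:440];b=cv2.imread('pics/w6.png')[180:380,220:420];cv2.imwrite('pics/z6.png',np.hstack([cv2.resize(a,(400,400)),cv2.resize(b,(400,400))]))"
```

```text
0.02032885847273238 [-6.28990244 -6.53158613 37.06701877] [ 0.46949519 -0.02463687  0.00990926]
0.01992229422868891 [-1.1589356   0.57510892 -1.11674261] 11.8583
```

View pics/z6.png

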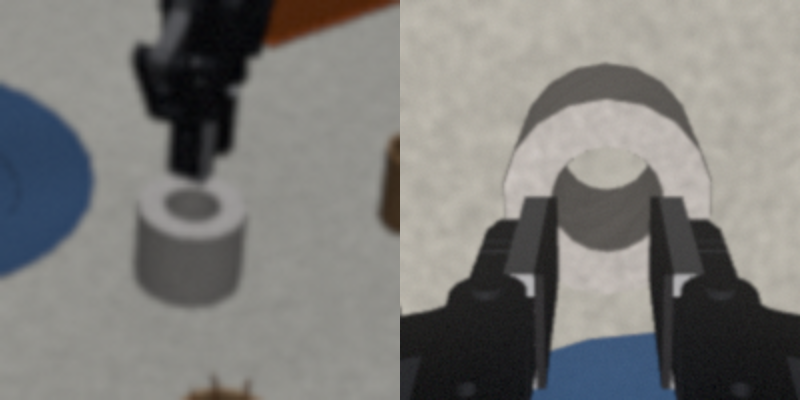

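```bash
python3 - <<'E'
from h import *
np.set_printoptions(suppress=True,precision=3)
c=vision.calibration("wrist");print(c["camera_matrix"])
p=np.array(monitor.get_tcp_pos());print(p)
R=Ro.from_quat(np.roll(monitor.get_tool_rot(),-1)).as_matrix()
for b in (0,.01,.02,.03,.04,.05):
    for s in (-.00995,.0425): print(b,s,proj("wrist",p+R@[0,s,-b],c),proj("wrist",p+R@[.011,s,-b],c))
print(proj("side",p),proj("side",p+[0,0,.035]))
a=cv2.imread('pics/w6.png');cv2.imwrite('pics/z7.png',a[150:450,170:470].repeat(2,0).repeat(2,1))
E
```

```text
[[354.162   0.    321.385]
 [  0.    354.162 235.582]
 [  0.      0.      1.   ]]
[ 0.466 -0.022  0.034]
0 -0.00995 [304.726 272.66 ] [304.437 253.144]
0 0.0425 [402.766 272.563] [404.041 253.043]
0.01 -0.00995 [303.83  279.973] [303.51  259.518]
0.01 0.0425 [407.118 279.872] [408.536 259.412]
0.02 -0.00995 [302.833 288.113] [302.477 266.625]
0.02 0.0425 [411.962 288.007] [413.548 266.515]
0.03 -0.00995 [301.717 297.228] [301.317 274.601]
0.03 0.0425 [417.388 297.118] [419.172 274.485]
0.04 -0.00995 [300.457 307.506] [300.006 283.613]
0.04 0.0425 [423.505 307.391] [425.529 283.491]
0.05 -0.00995 [299.027 319.184] [298.514 293.88 ]
0.05 0.0425 [430.455 319.063] [432.769 293.752]
[388.933 294.213] [390.114 279.821]
```

View pics/z7.png

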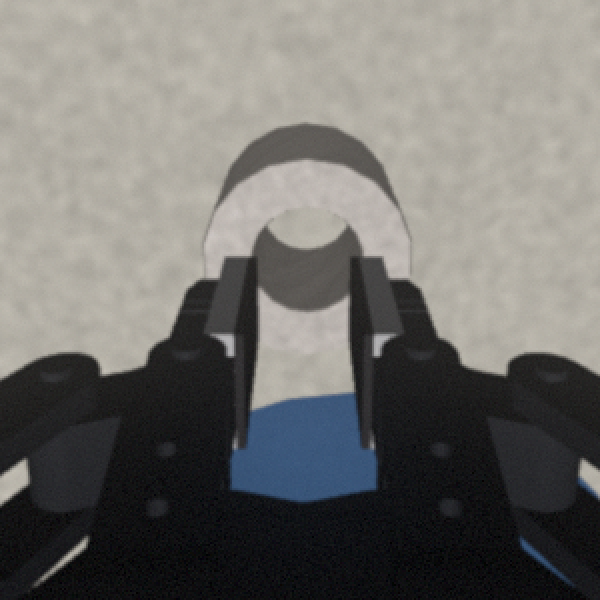

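View pics/s6.png

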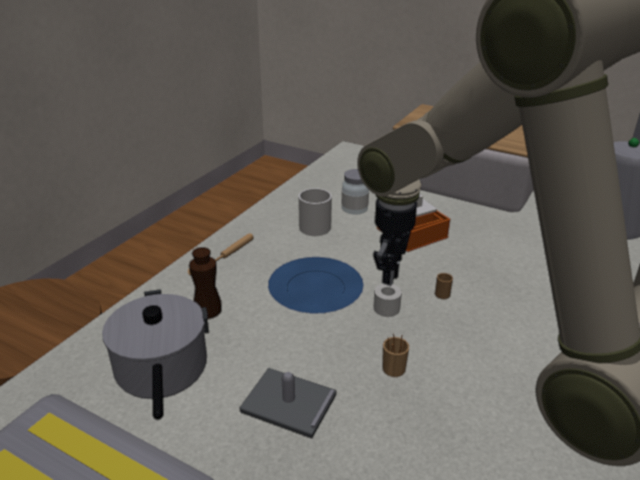

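```bash
python3 - <<'E'
from h import *
print(bot.pinch_z, ray("wrist",(323.7,278),.045), inverse_kinematics([.466,-.0225,-.022],down(np.pi/2)) is not None)
E
```

```text
0.0187 [ 0.46415782 -0.02221616  0.045     ] True
```

The real fingertips sit about 33–35 mm behind the reported TCP when nearly shut, and about 47 mm when open. Both the wrist-image geometry and the contact on the roll's top show this. I'll compensate by commanding lower heights.

```bash
python3 - <<'E'
from h import *
command_gripper(0.085)
print(bot.line_to([0.465,-0.0222,-0.022],speed=0.08,max_force=10),monitor.get_tcp_pos())
command_gripper(0.045,40); print(monitor.get_grip_width(),monitor.get_ft_force())
bot.line_to([0.465,-0.0222,0.085],speed=0.15)
print(monitor.get_grip_width(),monitor.get_ft_force(),monitor.get_time_s())
c=vision.calibration("wrist");snap("wrist","w7.png");snap("side","s7.png")
E
python3 -c "
import cv2,numpy as np
a=cv2.imread('pics/s7.png')[200:340,320:460];b=cv2.imread('pics/w7.png')[180:380,220:420];cv2.imwrite('pics/z8.png',np.hstack([cv2.resize(a,(400,400)),cv2.resize(b,(400,400))]))"
```

```text
False [ 0.46531785 -0.0222951  -0.02165674]
0.05358812923477476 [-1.9787851   0.85590154  8.60932261]
0.053659752242462465 [ 0.09628668 -1.45702029 -0.47094594] 14.7583
```

View pics/z8.png

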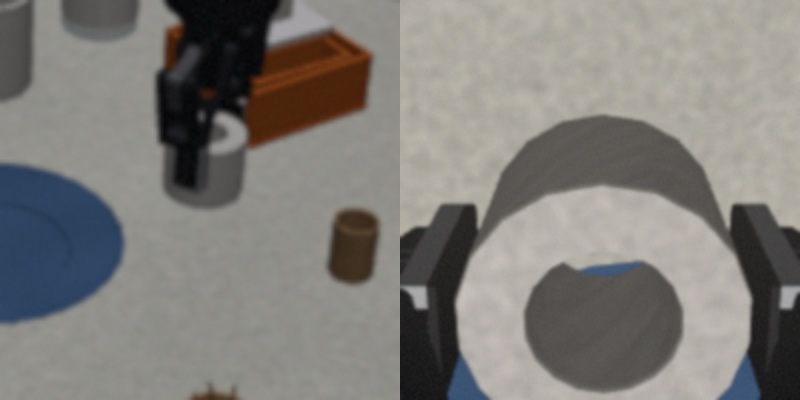

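```bash
python3 - <<'E'
from h import *
print(ray("wrist",(322,338),.152),ray("wrist",(322,341),.152), monitor.get_tcp_pos())
bot.move_to([0.505,0.284,0.085],down(np.pi/2))
print(monitor.get_tcp_pos(),monitor.get_time_s())
snap("wrist","w8.png");snap("side","s8.png");snap("top","t8.png")
E
python3 -c "
import cv2,numpy as np
a=cv2.imread('pics/s8.png')[300:440,230:370];b=cv2.imread('pics/w8.png')[180:380,220:420];cv2.imwrite('pics/z9.png',np.hstack([cv2.resize(a,(400,400)),cv2.resize(b,(400,400))]))"
```

```text
[ 0.46189915 -0.02288139  0.152     ] [ 0.46308223 -0.02288223  0.152     ] [ 0.46445457 -0.02204135  0.08405518]
[0.50529157 0.28289954 0.08488023] 16.0417
```

View pics/z9.png

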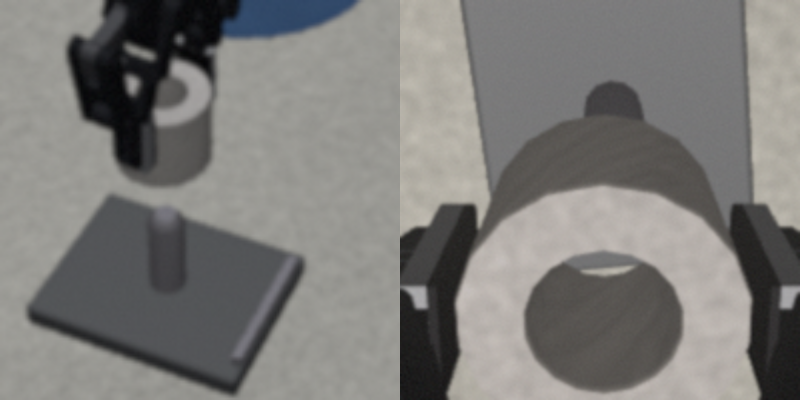

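```bash
python3 - <<'E'
from h import *
bot.line_to([0.505,0.2845,0.06],speed=0.1)
bot.sleep(0.2)
print(monitor.get_tcp_pos(),monitor.get_ft_force())
print(bot.line_to([0.505,0.2845,0.02],speed=0.06,max_force=6),monitor.get_tcp_pos(),monitor.get_ft_force())
print(monitor.get_time_s())
snap("wrist","w9.png");snap("side","s9.png")
E
python3 -c "
import cv2,numpy as np
a=cv2.imread('pics/s9.png')[300:440,230:370];b=cv2.imread('pics/w9.png')[180:380,220:420];cv2.imwrite('pics/z10.png',np.hstack([cv2.resize(a,(400,400)),cv2.resize(b,(400,400))]))"
```

```text
[0.50533846 0.28457975 0.0606336 ] [-0.03838737  0.25766161 -0.69535342]
False [0.50523306 0.28454417 0.02024879] [ 0.16193077 -0.55002642 -1.22444482]
17.6083
```

View pics/z10.png

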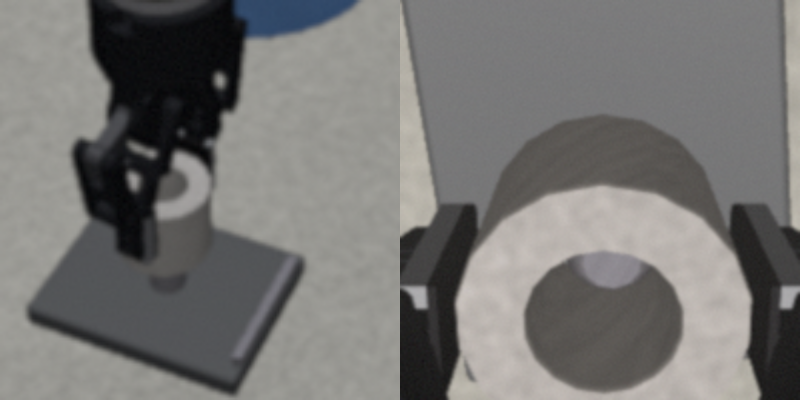

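The spindle tip now shows inside the hole, so I'll lower it all the way.

```bash
python3 - <<'E'
from h import *
print(bot.line_to([0.505,0.2845,-0.012],speed=0.05,max_force=10),monitor.get_tcp_pos(),monitor.get_ft_force())
command_gripper(0.085)
bot.line_to([0.505,0.2845,0.09],speed=0.2)
print(monitor.get_time_s())
bot.move_to([0.50,-0.20,0.20],down(np.radians(-30)))
print(monitor.get_time_s(),monitor.get_joints())
c=vision.calibration("wrist");np.save("cw10.npy",c,allow_pickle=True)
snap("side","s10.png");snap("wrist","w10.png");snap("top","t10.png")
for o in("small","medium","large"):
    print(o,[(round(q['p'],2),np.round(q['pixel'],1),np.round(ray("wrist",q['pixel'],{"small":.008,"medium":.004,"large":0}[o],c)[:2],4)) for q in models.mark_of(o,"wrist")[:2]])
E
python3 -c "
import cv2,numpy as np
a=cv2.imread('pics/s10.png')[300:440,230:370];b=cv2.imread('pics/t10.png')[210:310,410:510];cv2.imwrite('pics/z11.png',np.hstack([cv2.resize(a,(400,400)),cv2.resize(b,(400,400),interpolation=2)]))"
```

```text
True [ 0.50459271  0.2843627  -0.00762204] [-0.43390603 -0.42238342  3.25470323]
19.3
21.1083 [-5.96917384e-01  3.40493297e-01  1.45116707e+00  1.24237560e-04
  1.35055133e+00 -7.49915829e-02]
small [(0.69, array([406.1, 283.2]), array([ 0.5356, -0.3261]))]
medium []
large []
```

View pics/z11.png

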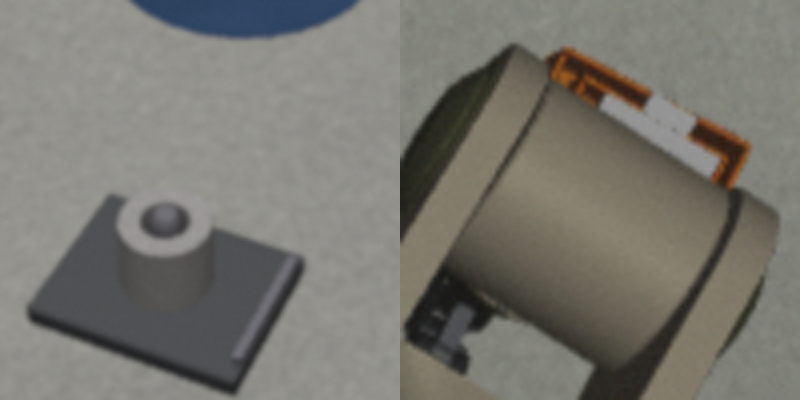

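View pics/w10.png

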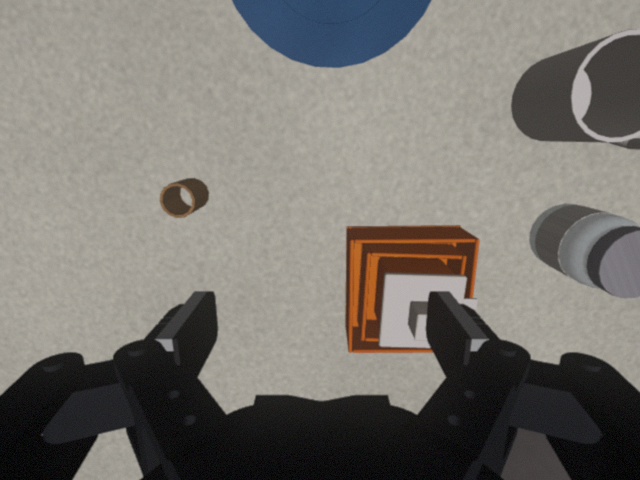

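```bash
python3 -c "
import cv2
a=cv2.imread('pics/w10.png')[220:360,340:490];cv2.imwrite('pics/z12.png',cv2.resize(a,None,fx=4,fy=4,interpolation=2))"
```

```text
(no output)
```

View pics/z12.png

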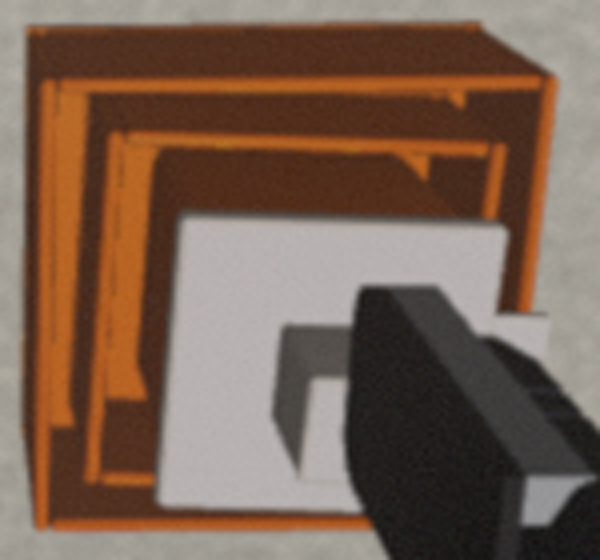

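```bash
python3 - <<'E'
from h import *
A,B,C=[ray("wrist",(340+x/4,220+y/4),.074)[:2] for x,y in((181,213),(506,226),(157,503))]
print(A,B,C,np.linalg.norm(B-A),np.linalg.norm(C-A))
print("ctr",(B+C)/2,"yaw",np.degrees(np.arctan2(*(B-A)[::-1])),np.degrees(np.arctan2(*(A-C)[::-1]))-90)
# final pose IK for the options
def fin(mode,tilt=30):
    a=np.radians(tilt); X=np.array([np.cos(a),0,np.sin(a)]);Z=np.array([-np.sin(a),0,np.cos(a)]);Y=np.array([0,1.,0])
    z=-Z; y={0:X,1:-X,2:Y,3:-Y}[mode]; return np.c_[np.cross(y,z),y,z],Z
from h import Ro
for m in range(4):
    R,Z=fin(m); q=np.roll(Ro.from_matrix(R).as_quat(),1)
    j=inverse_kinematics(np.array([.62,.003,.2])+Z*.002,q); print(m,None if j is None else np.round(j,2))
E
```

```text
[ 0.52269802 -0.27520354] [ 0.58583457 -0.31541205] [ 0.4830414  -0.33947949] 0.07485283430443726 0.07552513480230547
ctr [ 0.53443798 -0.32744577] yaw -32.491020033652 -31.673527685660524
0 [-0.24  0.23  1.7   0.18  0.71 -0.35]
1 [-0.24  0.23  1.7   0.18  0.71  2.79]
2 [-0.24  0.23  1.7   0.18  0.71 -1.92]
3 [-0.24  0.23  1.7   0.18  0.71  1.22]
```

```bash
python3 - <<'E'
from h import *
bot.move_to([0.5344,-0.3274,0.12],down(np.radians(-32)))
bot.sleep(.1)
print(monitor.get_time_s(),monitor.get_tcp_pos())
snap("wrist","w11.png")
a=cv2.imread('pics/w11.png')[180:400,210:430];cv2.imwrite('pics/z13.png',cv2.resize(a,None,fx=2.7,fy=2.7,interpolation=2))
E
```

```text
22.175 [ 0.53503351 -0.32630635  0.12177596]
```

View pics/z13.png

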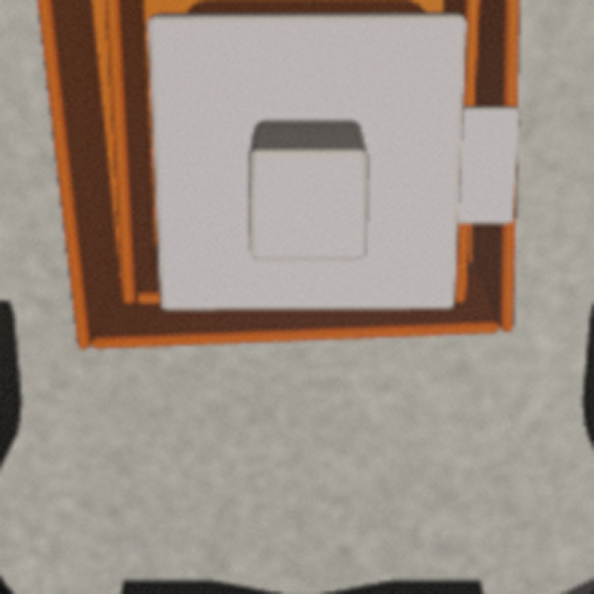

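```bash
python3 - <<'E'
from h import *
print(ray("wrist",(324.4,255.9),.102),[ray("wrist",(210+x/2.7,180+y/2.7),.074) for x,y in((308,162),)])
p=ray("wrist",(324.4,255.9),.102)
x,y=p[:2]
print(bot.line_to([x,y,0.048],speed=0.1,max_force=10),monitor.get_tcp_pos())
snap("wrist","w12.png")
command_gripper(0.015,70); print(monitor.get_grip_width(),monitor.get_ft_force(),monitor.get_time_s())
bot.line_to([x,y,0.08],speed=0.1)
print(monitor.get_grip_width(),monitor.get_ft_force(),monitor.get_time_s())
snap("wrist","w13.png");snap("side","s13.png")
E
python3 -c "
import cv2,numpy as np
a=cv2.imread('pics/s13.png')[140:280,340:480];b=cv2.imread('pics/w13.png')[180:400,210:430];cv2.imwrite('pics/z14.png',np.hstack([cv2.resize(a,(400,400)),cv2.resize(b,(400,400),interpolation=2)]))"
```

```text
[ 0.53503167 -0.32752263  0.102     ] [array([ 0.53591746, -0.3263016 ,  0.074     ])]
False [ 0.53537559 -0.32777896  0.04872673]
0.024612660326353866 [0.44737224 0.32761901 2.46235337] 23.7167
0.02473092011069767 [-0.75026059  0.65054341 -1.49832785] 24.1833
```

View pics/z14.png

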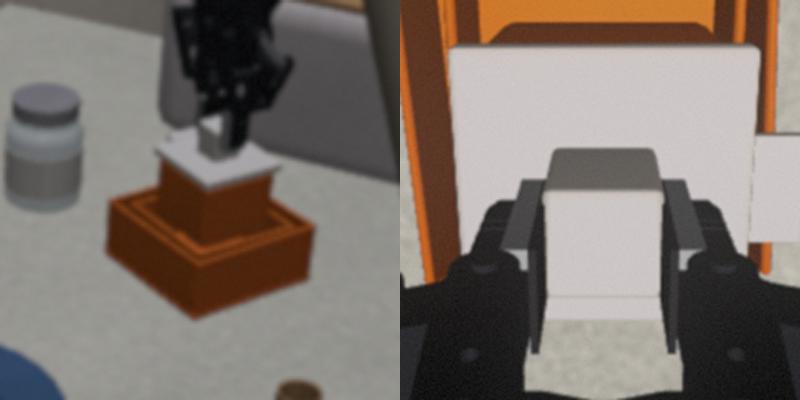

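```bash
python3 - <<'E'
from h import *
p=monitor.get_tcp_pos()
bot.line_to([p[0],p[1],0.20],speed=0.15)
bot.sleep(0.3)
print(monitor.get_time_s(),monitor.get_tcp_pos(),monitor.get_grip_width())
a=np.radians(30);X=np.array([np.cos(a),0,np.sin(a)]);Z=np.array([-np.sin(a),0,np.cos(a)])
R=np.c_[np.cross(X,-Z),X,-Z]; q=np.roll(Ro.from_matrix(R).as_quat(),1)
bot.move_to(np.array([.62,.001,.2])+Z*.0055,q)
bot.sleep(0.5)
print(monitor.get_time_s(),monitor.get_tcp_pos(),monitor.get_grip_width(),monitor.get_joint_velocities())
for n in("wrist","side","top"):
    snap(n,n+"_f.png")
    print(n,[(q['p'],np.round(q['pixel'],1)) for q in models.mark_of("small_middle",n)[:2]],proj(n,[.62,.001,.2]),[(q['p'],np.round(ray(n,q['pixel'],0),4)) for q in models.mark_of("plate",n)[:1]])
E
```

```text
25.5333 [ 0.53449519 -0.32711863  0.19956647] 0.024138467313918395
27.2917 [0.61729452 0.00086647 0.20474741] 0.024120744453770278 [ 2.17125297e-03  4.29037857e-06 -1.40561711e-03 -1.34009780e-03
 -9.22999078e-04 -8.65061240e-04]
wrist [] [324.83734878 263.14657671] [(0.63, array([ 0.6195, -0.0071,  0.    ]))]
side [(0.72, array([313. , 209.3])), (0.41, array([162.1, 366.8]))] [315.32690953 206.58715167] []
top [(0.79, array([326.2, 212. ]))] [324.08276888 214.89213314] []
```

View pics/side_f.png

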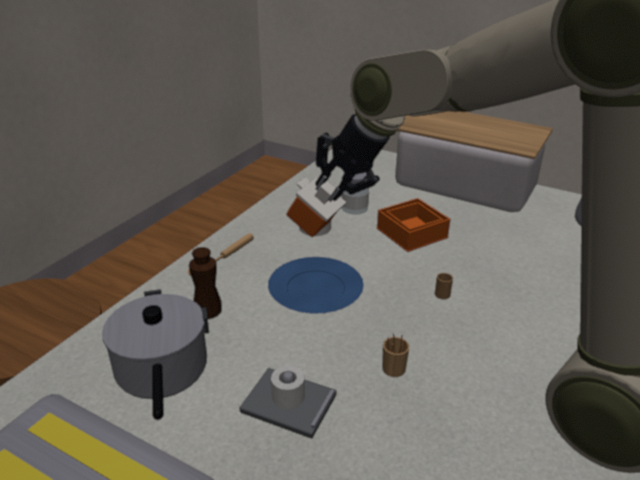

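View pics/top_f.png

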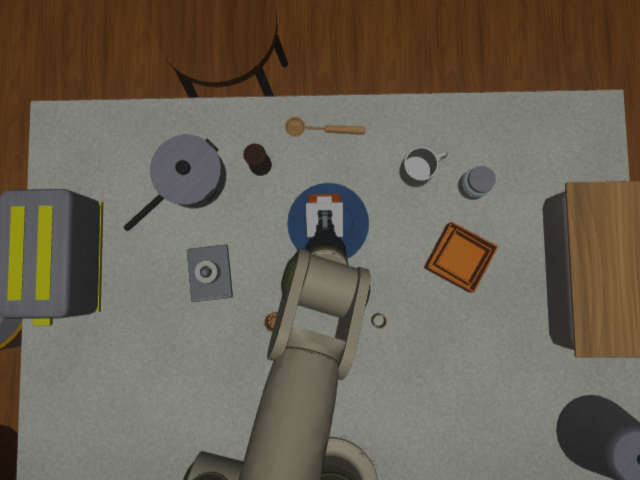

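View pics/wrist_f.png

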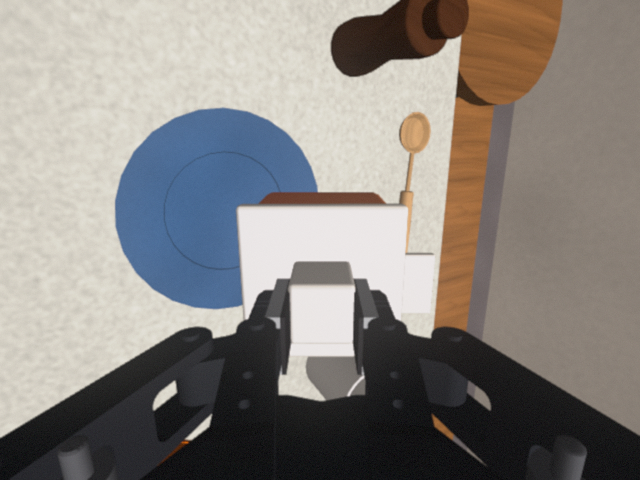

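The side view shows the container tipped over the plate, with its middle at (313,209) against (315,207) expected. In the top view the tab side faces straight away, with its middle at (326,212) against (324,215). The roll is on its spindle at side pixel (288,385). The nest and bystanders look unmoved, so I'm handing in.

```bash
python3 - <<'E'
from h import *
R=Ro.from_quat(np.roll(monitor.get_tool_rot(),-1)).as_matrix(); print(R.round(3),monitor.get_tcp_pos(),monitor.get_grip_width(),monitor.get_time_s())
bot.job_done()
E
```

```text
[[ 0.     0.866  0.5  ]
 [ 1.    -0.     0.   ]
 [ 0.     0.5   -0.866]] [0.61724765 0.00100249 0.20476199] 0.024458490842816715 27.7417
the job is handed in; nothing more can be done
```

The roll is seated on the spindle and released, and I handed the job in at 27.7 s with the smallest container held over the plate; no verdict was reported.

**Roll:** The downward move stopped on contact at the expected seated height. The pictures show it down on the base plate with the gripper clear.

**Container:**
- I gripped it by the lid block, lifted it out of the nest, and held it tipped 30° with the tab side facing away and up. The grip read about 24 mm on the 26 mm block.
- The last checks put its middle about 20 cm up, within roughly 1 cm of the plate's centre. The network's marks in the side and top pictures were within 4 pixels of the expected points.
- The tip angle comes from the tool's orientation; the pictures agree with it by eye only.

**Rest of the scene:** The nest and bystanders looked unmoved in the final pictures. I judged that by eye and did not measure each one.

**What went wrong:** The fingertips really sit 33–47 mm behind the reported tool point, depending on the opening. My first grasp missed the roll entirely. On the second try the fingertips pressed on its top edge with up to 37 N, close to the 40 N limit for the arm and gripper body. I compensated for the offset from then on, and the roll was undisturbed.

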